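Set out the setting rings by size

ROBOT

A 6-joint arm with a two-finger parallel gripper is mounted at the origin on a cart in front of the work surface, level with it; the furniture and walls round the work are solid. World frame = base frame: x ahead of the robot, y to its left, z up, the work surface at z = 0. Lengths are in m, angles in rad, forces in N, time in s.
With the tool pointing down it reaches from about 0.3 to 0.75 m from the base axis. Payload 8.5 kg.
Tool frame: the origin (TCP) lies on the centre line of the jaws, within the pads' length; the fingertips stand 22 mm ahead of it and the grasp point (between the pads) lies 3 mm ahead of it (bot.tips_ahead is the distance from the TCP to the fingertips, in m); z points along the fingers, y is the direction in which the jaws open and shut (so a half turn about z gives the same grasp; the last joint's range is limited). The gripper opens to 88 mm and grips with 3 to 60 N. Pads are 18 mm wide; open, the fingers measure 123 mm over their backs; the gripper's body (75 mm by 187 mm) begins 45 mm behind the grasp point.
Start: joints at [-1.402, 0.381, 1.297, -0, 1.464, -0.215], TCP at [0.206, -0.51, 0.261] pointing down, gripper open.
Joint ranges: [-3.11, 3.11], [-0.89, 2.33], [0.22, 2.48], [-1.42, 4.56], [0.17, 2.85], [-2.88, 2.88]. Speed limits (rad/s): [2.39, 2.39, 3.14, 3.14, 3.14, 3.14].

INTERFACE

Orientations are given as [roll, pitch, yaw] about the fixed x, y, z axes, in that order (R = Rz(yaw) Ry(pitch) Rx(roll)).
In Python, from station import monitor, cams, workorder, bot gives the robot as it stands.
- The arm moves only by the shell command python3 -m creep 'ROWS'. ROWS is JSON, a list of rows, each a list of 7 numbers: the opening, from 0 (shut) to 1 (fully open), then the shift along the tool's x, y, z each as a share of 0.04 m, from -1 to 1, then the turn, a rotation vector about the tool's x, y, z each as a share of 4 degrees, from -1 to 1. A call has 1 to 12 rows; each row shifts and turns the commanded pose from where the row before left it, along the tool's axes as they then stand; what a row does not reach is not made up. A row lasts 1/10 s, in which the tool goes at most 50 mm and 8.59 degrees, less where a joint would pass 70% of its speed; a pose out of reach is approached as far as the arm can. A call with a number of a shift or a turn outside -1 to 1 is refused whole. A call with a gripper value outside its range is refused whole. The fingers move at their own pace and stop on an object; the grip force is fixed at half the most. Time passes only in rows, so rows that do not move let the fingers close. It gives the time, the measured TCP pose, the force and the opening at its end, in the units of the state.
- monitor.observe(): the state, without advancing time (a new reading comes with each control period).
- cams.get_image(name): name is "scene" or "top" or "wrist"; returns the picture (400x640x3 uint8, blue, green, red); there is no depth.
- cams.camera_params(name): a dict with "vertical_fov" (degrees; the focal length in pixels is half the picture's height over the tangent of half this angle, whatever the lens; pixels are square), "cx", "cy" (the principal point, pixels), "k1" (the pictures are not rectified: a ray, as slopes to the right and down, at radius r is drawn at 1 + k1 r^2 times it, then the intrinsics apply), "R" (3x3) and "t" (3): a world point X has camera coordinates R X + t; the wrist camera has in their place "tool_from_camera" (4x4, takes a point from camera to tool coordinates, whose origin is the TCP and whose axes are the flange's). Camera axes: x right, y down, z forward; pixel columns grow to the right and rows downward; lengths in m; the calibration is good to about 2 mm. A picture is of the moment at which its call begins: read the wrist's pose just before it. camera_params takes no time and is no camera call.
- workorder.job_done(): hands the job in, once; it reports no verdict.
The state is a dict: "time_s": time; "qpos": joint angles; "joint_vel": joint speeds; "joint_efforts": joint torques, N m; "eef_pos": TCP position; "tcp_rot": TCP orientation; "ft_force": force on the tool from outside, world axes, zero at the start; "moment": the same for the moment, N m; "width": finger opening in m.
Only numpy, scipy, OpenCV 4.12 (cv2) and the standard library are available. Lean on these libraries where they do the work, as an engineer would, in place of code of your own. Each camera call takes 0.05 s, during which the arm holds its last target.

TASK

Lay the four loose steel setting rings that lie round the marker pen out on the wooden checking board in order of size, one lying flat in the middle of each rubber pad: the smallest on the pad next to the upright steel post, growing pad by pad to the largest at the far end. Leave the marker and the micrometer where they lie.

Things in the scene. Friction and masses are not known exactly. Their poses are not given: they have to be found in the camera images.
- ring_a: The smallest of the four loose steel setting rings round the marker pen: plain grey knurled ring lying flat, outside diameter 26 mm, bore 10 mm, 12 mm high. Origin: centre of its underside; z up along its axis. Take it across the outside; the bore is too narrow for a finger. (Rings in the trays and the one by the instrument case at the back are no part of the job.)
- ring_b: The second smallest of the four loose steel setting rings round the marker pen: plain grey knurled ring lying flat, outside diameter 36 mm, bore 14 mm, 14 mm high. Origin: centre of its underside; z up along its axis. Take it across the outside; the bore is too narrow for a finger. (Rings in the trays and the one by the instrument case at the back are no part of the job.)
- ring_c: The second largest of the four loose steel setting rings round the marker pen: plain grey knurled ring lying flat, outside diameter 46 mm, bore 18 mm, 16 mm high. Origin: centre of its underside; z up along its axis. Take it across the outside; the bore is too narrow for a finger. (Rings in the trays and the one by the instrument case at the back are no part of the job.)
- ring_d: The largest of the four loose steel setting rings round the marker pen: plain grey knurled ring lying flat, outside diameter 56 mm, bore 22 mm, 18 mm high. Origin: centre of its underside; z up along its axis. Take it across the outside; the bore is too narrow for a finger. (Rings in the trays and the one by the instrument case at the back are no part of the job.)
- board: The checking board, fixed on the desk: a brown wooden board 310 x 100 mm, 10 mm thick, long along its own x. Origin: centre of its underside; z up. On its long centre line lie four equal black round rubber pads, 58 mm across, 2 mm proud (pad tops 12 mm over the board's underside), centred at board x = -93, -31, +31 and +93 mm, y = 0. One end carries the steel post, the other the low rubber foot; which end is which changes from start to start.
- post: Upright steel post with a knurled head, 18 mm across at its foot, 30 mm tall, fixed on the board's centre line at board x = -140 or +140 mm. Origin: centre of its underside, on the board's top. The pads' centres are 47, 109, 171 and 233 mm from it. It marks the end where the smallest ring belongs.
- button_foot: Low black rubber button, 18 mm across, 5 mm high, fixed on the board at the end opposite the post. Origin: centre of its underside, on the board's top.
- marker: Bystander: a red and white marker pen, 112 mm long, 16 mm wide, 17 mm high, lying loose among the rings, its long side along its own y. Origin: centre of its underside. Leave it where it is.
- micrometer: Bystander: a micrometer, 140 x 46 mm, 14 mm high, lying loose on the desk beyond the rings, long along its own y. Origin: centre of its underside. Leave it where it is.
Mind the look-alikes: they are no part of the job. Leave any blue or green look-alike of the ring_b alone.

How it is judged:
By the outcome, as a careful person would: the job done as asked, in the order asked, and still so for the second after the job is handed in, with the robot touching nothing.
It also fails if it takes over 88 s, if anything falls off the work surface, if the arm or the gripper's body presses on something with over 40 N, if the wrist force passes 120 N, or if a joint passes its speed limit or range.

## Working session

There is one attempt and no reset: what is moved stays moved. The work goes in short steps, Python scripts to look and compute and a shell command to move; the robot and the scene stay as the last step left them, time stands still between calls to the robot, and variables do not carry over. Pictures are saved under pics/ and viewed, and the job is handed in when it is done.

```bash
ls; mkdir -p pics; python3 - <<'E'
from station import monitor,cams,workorder,bot
import cv2
s=monitor.observe();print({k:s[k] for k in("time_s","eef_pos","tcp_rot","width","qpos")})
for n in("scene","top","wrist"):
    cv2.imwrite(f"pics/{n}0.png",cams.get_image(n)); print(n,cams.camera_params(n))
E
```

```text
pics
{'time_s': 0.0, 'eef_pos': array([ 0.20590237, -0.50973836,  0.26016808]), 'tcp_rot': array([-3.14021125e+00, -2.77403200e-04,  3.83833152e-01]), 'width': 0.08787768742837897, 'qpos': array([-1.40228381e+00,  3.81163447e-01,  1.29822268e+00, -2.42931575e-05,
        1.46361529e+00, -2.15318214e-01])}
scene {'vertical_fov': 54.46818199281034, 'cx': 319.6502450194339, 'cy': 204.44983333157458, 'k1': -0.003417578558128924, 'R': array([[-0.8690546 , -0.49427122,  0.0209778 ],
       [-0.26938724,  0.4372339 , -0.85805421],
       [ 0.41493929, -0.75134711, -0.51313049]]), 't': array([0.55495139, 0.10201806, 0.76333   ])}
top {'vertical_fov': 48.937987768097955, 'cx': 322.65356338686365, 'cy': 194.75052701404692, 'k1': -0.0033243346936887522, 'R': array([[-1.05988910e-02, -9.99942240e-01, -1.78305651e-03],
       [-9.90399135e-01,  1.07434924e-02, -1.37819194e-01],
       [ 1.37830390e-01,  3.05207011e-04, -9.90455799e-01]]), 't': array([0.18237243, 0.58062287, 0.82574932])}
wrist {'vertical_fov': 69.45314417764939, 'cx': 316.1550117410825, 'cy': 203.70177294616687, 'k1': -0.0034931098738845623, 'tool_from_camera': array([[-1.26266746e-03, -9.58167851e-01, -2.86204080e-01,
         7.36492031e-02],
       [ 9.99999162e-01, -1.12809208e-03, -6.35088213e-04,
        -1.01824893e-04],
       [ 2.85656552e-04, -2.86204642e-01,  9.58168472e-01,
        -1.24073904e-01],
       [ 0.00000000e+00,  0.00000000e+00,  0.00000000e+00,
         1.00000000e+00]])}
```

View pics/top0.png

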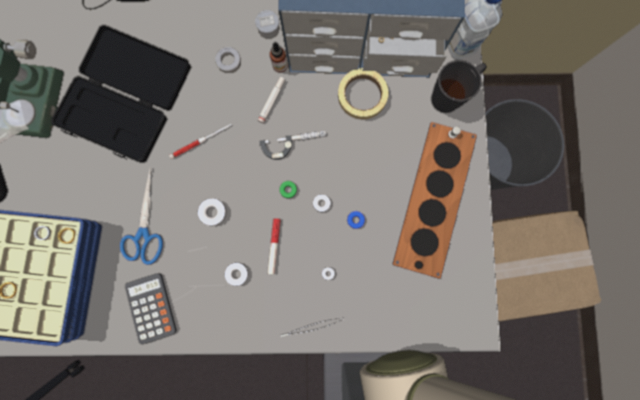

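View pics/scene0.png

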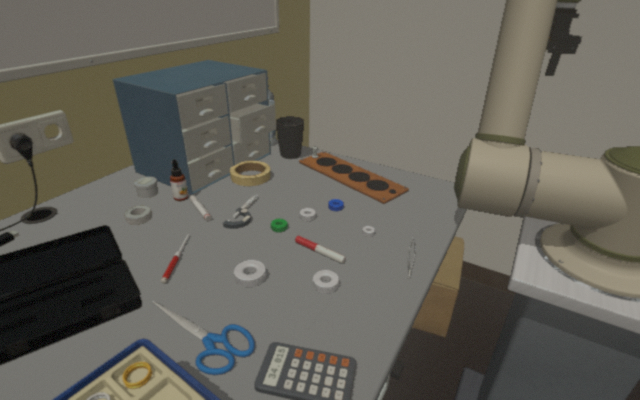

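```bash
python3 - <<'E'
import cv2
im=cv2.imread("pics/top0.png")
print(im.shape)
E
```

```text
(400, 640, 3)
```

The top view shows grey rings at about (212,212), (236,274), (321,203) and (328,273), lying round the marker at (274,246). The blue (356,220) and green (288,189) rings are look-alikes, and the grey ring by the case at (228,60) is not part of the job. The post is at (456,132) and the foot at (419,265). I'll enlarge it to confirm.

```bash
cat > h.py <<'E'
import numpy as np,cv2
from station import cams
def ray(n,u,v,pose=None):
    p=cams.camera_params(n); f=200/np.tan(np.radians(p["vertical_fov"])/2)
    d=np.array([(u-p["cx"])/f,(v-p["cy"])/f]); s=d.copy()
    for _ in range(10): s=d/(1+p["k1"]*(s@s))
    c=np.array([s[0],s[1],1])
    if n=="wrist":
        from scipy.spatial.transform import Rotation as Ro
        T=p["tool_from_camera"]; R=Ro.from_euler("xyz",pose[1]).as_matrix()
        return R@T[:3,3]+pose[0], R@T[:3,:3]@c
    return -p["R"].T@p["t"], p["R"].T@c
def hit(n,u,v,z,pose=None):
    o,d=ray(n,u,v,pose); return o+d*(z-o[2])/d[2]
def crop(src,dst,x0,x1,y0,y1,k):
    im=cv2.imread(src)[y0:y1,x0:x1]; im=cv2.resize(im,None,fx=k,fy=k,interpolation=cv2.INTER_CUBIC)
    for x in range((x0+19)//20*20,x1,20): 
        cv2.line(im,((x-x0)*k,0),((x-x0)*k,6),(0,0,255),1); cv2.putText(im,str(x),((x-x0)*k,16),0,.35,(0,0,255))
    for y in range((y0+19)//20*20,y1,20):
        cv2.line(im,(0,(y-y0)*k),(6,(y-y0)*k),(0,0,255),1); cv2.putText(im,str(y),(8,(y-y0)*k+4),0,.35,(0,0,255))
    cv2.imwrite(dst,im)
E
python3 - <<'E'
from h import *
crop("pics/top0.png","pics/t1.png",190,350,180,290,5)
crop("pics/top0.png","pics/t2.png",390,490,110,290,3)
E
```

```text
(no output)
```

View pics/t1.png

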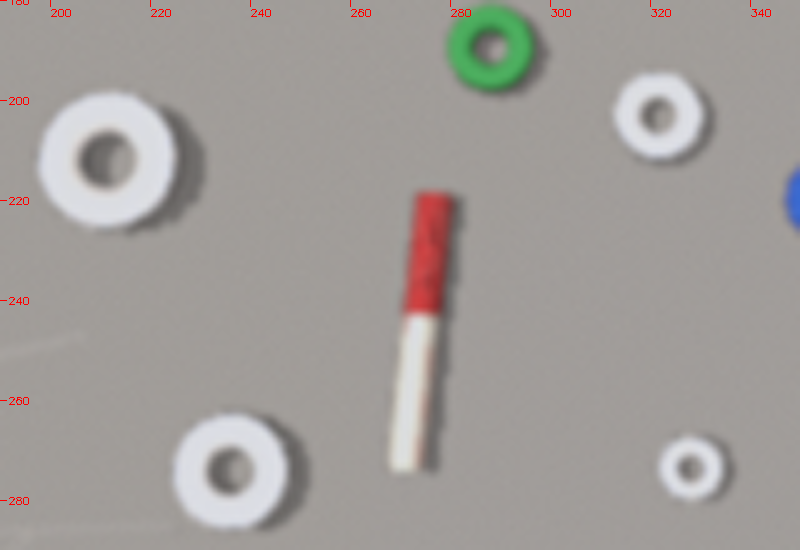

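View pics/t2.png

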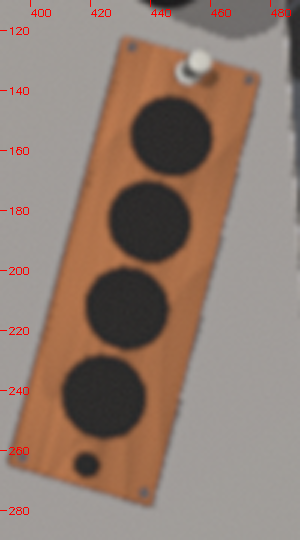

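```bash
python3 - <<'E'
from h import *
im=cv2.imread("pics/top0.png").astype(int)
g=im.min(2); mx=im.max(2)
def blob(mask,u,v,r):
    m=np.zeros_like(mask);m[v-r:v+r,u-r:u+r]=mask[v-r:v+r,u-r:u+r]
    n,l,s,c=cv2.connectedComponentsWithStats(m.astype(np.uint8))
    k=1+np.argmax(s[1:,4]); 
    cs,_=cv2.findContours((l==k).astype(np.uint8),0,1); e=cv2.fitEllipse(cs[0]); return e
for nm,u,v,z in(("d",212,212,.018),("c",236,274,.016),("b",321,203,.014),("a",328,273,.012)):
    e=blob(g>185,u,v,20); p=hit("top",*e[0],z); f=391*0+200/np.tan(np.radians(48.938/2))
    q=hit("top",e[0][0]+(e[1][1]+1)/2,e[0][1],z)
    print(nm,np.round(e[0],1),"xy",np.round(p*1000,1),"dia",round(2000*np.linalg.norm(q-p),1))
P=[]
for u,v in((447,155),(440,184),(432,213),(424,242)):
    e=blob(mx<80,u,v,16); p=hit("top",*e[0],.012);P.append(p);print("pad",np.round(e[0],1),np.round(p*1000,1))
for u,v in((274,218),(271,274)): print("marker end",np.round(hit("top",u,v,.017)*1000,1))
for u,v in((356,220),(288,189)): print("lookalike",np.round(hit("top",u,v,.014)*1000,1))
P=np.array(P)
print(np.linalg.norm(np.diff(P[:,:2],axis=0),axis=1)); d=P[0]-P[3];print("axis dir post-ward",np.degrees(np.arctan2(d[1],d[0])),P.mean(0))
# post base
print("post foot",hit("top",453,133,.01))
E
```

```text
d [210.7 211.5] xy [554.2 401.9  18. ] dia 54.9
c [235.3 273.8] xy [429.9 350.6  16. ] dia 45.2
b [321.1 202.4] xy [570.7 179.5  14. ] dia 34.6
a [327.5 273.3] xy [428.9 168.1  12. ] dia 24.6
pad [446.7 155. ] [666.5 -80.5  12. ]
pad [439.5 183.4] [607.4 -62.7  12. ]
pad [431.9 212.4] [548.  -44.7  12. ]
pad [424.1 241.9] [488.9 -26.3  12. ]
marker end [539.7 274.4  17. ]
marker end [428.8 279.9  17. ]
lookalike [534.1 109.5  14. ]
lookalike [598.8 246.5  14. ]
[0.06173348 0.06206204 0.0619444 ]
axis dir post-ward -16.941888271088015 [ 0.57770221 -0.05354353  0.012     ]
post foot [ 0.71354991 -0.09643896  0.01      ]
```

The pad spacing measures 61.9 mm (should be 62) and the ring sizes match in order, so the measurements hold. The smallest ring goes on the pad at (667,-80) mm by the post. I'll set yaw to -17° so the jaws open across the board, and keep it there.

```bash
cat >> h.py <<'E'
YAW=np.radians(-16.94)
def go(x,y,z):
    """x,y in mm, z = fingertip height mm: remaining shift in tool units (shares)"""
    from station import monitor,bot
    from scipy.spatial.transform import Rotation as Ro
    s=monitor.observe(); R=Ro.from_euler("xyz",s["tcp_rot"]); 
    d=np.array([x/1e3,y/1e3,z/1e3+bot.tips_ahead])-s["eef_pos"]
    Rt=Ro.from_euler("xyz",[np.pi,0,YAW])
    print("t",round(s["time_s"],2),"pos",np.round(s["eef_pos"]*1e3,1),"w",round(s["width"]*1e3,1),"F",np.round(s["ft_force"],1))
    print("shares",np.round(R.inv().apply(d)/.04,2),"turn shares",np.round(np.degrees((R.inv()*Rt).as_rotvec())/4,2))
E
python3 -m creep '[[0.5,0.4,-1,0.2,0,0,0.81],[0.5,0.4,-1,0.2,0,0,0.81],[0.5,0.4,-1,0.2,0,0,0.81],[0.5,0.4,-1,0.2,0,0,0.81],[0.5,0.4,-1,0.2,0,0,0.81],[0.5,0.4,-1,0.2,0,0,0.81],[0.5,0.4,-1,0.2,0,0,0.81],[0.5,0.4,-1,0.2,0,0,0.81],[0.5,0.4,-1,0.2,0,0,0.81],[0.5,0.4,-1,0.2,0,0,0.81],[0.5,0.4,-1,0.2,0,0,0.81],[0.5,0.4,-1,0.2,0,0,0.81]]'
python3 -c "from h import *; go(429,168,80)"
```

```text
time_s: 1.35
eef_pos: [0.36, -0.0247, 0.1646]
tcp_rot: [3.141, -0.0, -0.297]
ft_force: [-0.6, -1.2, 1.1]
width: 0.044
t 1.35 pos [360.  -24.7 164.6] w 44.0 F [-0.6 -1.2  1.1]
shares [ 0.24 -5.11  1.56] turn shares [ 0.   -0.01 -0.02]
```

```bash
python3 -m creep '[[0.5,0.04,-0.85,0.2,0,0,0],[0.5,0.04,-0.85,0.2,0,0,0],[0.5,0.04,-0.85,0.2,0,0,0],[0.5,0.04,-0.85,0.2,0,0,0],[0.5,0.04,-0.85,0.2,0,0,0],[0.5,0.04,-0.86,0.2,0,0,0],[0.5,0,0,0,0,0,0],[0.5,0,0,0,0,0,0]]'
python3 - <<'E'
from h import *
from station import monitor
go(429,168,80); s=monitor.observe(); print(list(s["eef_pos"]),list(s["tcp_rot"]))
cv2.imwrite("pics/w1.png",cams.get_image("wrist"))
E
```

```text
time_s: 2.15
eef_pos: [0.4278, 0.1664, 0.1164]
tcp_rot: [3.141, 0.001, -0.293]
ft_force: [-0.2, -0.5, -0.4]
width: 0.0441
t 2.15 pos [427.8 166.4 116.4] w 44.1 F [-0.2 -0.5 -0.4]
shares [ 0.02 -0.05  0.36] turn shares [0.01 0.01 0.03]
[np.float64(0.4278192613788835), np.float64(0.16643778459341346), np.float64(0.11643971467773705)] [np.float64(3.1410935092797834), np.float64(0.0008147442481685196), np.float64(-0.29322979611933864)]
```

View pics/w1.png

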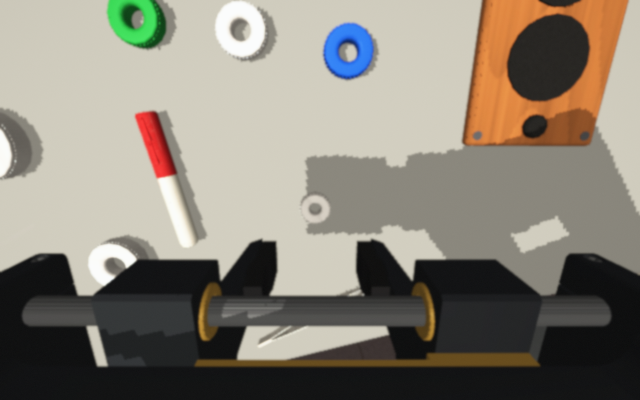

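The wrist view shows ring a centred at (315,207), between the jaws in column; b is at (242,30), blue at (348,50) and pad 4 at (548,57).

```bash
python3 - <<'E'
from h import *
pose=([.42782,.16644,.11644],[3.14109,.00081,-.29323])
for n,u,v,z in(("a",315,207,.010),("b",241,29,.013),("pad4",549,57,.012)): print(n,np.round(hit("wrist",u,v,z,pose)*1e3,1))
E
```

```text
a [429.8 166.9  10. ]
b [570.1 178.1  13. ]
pad4 [489.6 -27.3  12. ]
```

```bash
python3 -m creep '[[0.5,0.03,-0.02,0.7,0,0,0],[0.5,0,0,0.7,0,0,0],[0.5,0,0,0.6,0,0,0],[0.5,0,0,0.28,0,0,0],[0.5,0,0,0,0,0,0],[0,0,0,0,0,0,0],[0,0,0,0,0,0,0],[0,0,0,0,0,0,0]]'; python3 -c "from h import *; go(429.4,167.5,2)"
```

```text
time_s: 3.0
eef_pos: [0.4299, 0.1664, 0.0264]
tcp_rot: [-3.141, -0.002, -0.295]
ft_force: [-0.3, -1.7, 4.3]
width: 0.0247
t 3.0 pos [429.9 166.4  26.4] w 24.7 F [-0.3 -1.7  4.3]
shares [-0.02 -0.02  0.06] turn shares [-0.01 -0.02  0.01]
```

```bash
python3 -m creep '[[0,0,0,-0.5,0,0,0],[0,0,0,-0.7,0,0,0],[0,0,0,-0.6,0,0,0],[0,0,0,-0.2,0,0,0]]'; python3 -c "from h import *; go(666.5,-80.5,72)"
```

```text
time_s: 3.4
eef_pos: [0.4302, 0.1667, 0.1078]
tcp_rot: [-3.14, -0.004, -0.295]
ft_force: [-0.2, -0.6, -0.0]
width: 0.0244
t 3.4 pos [430.2 166.7 107.8] w 24.4 F [-0.2 -0.6 -0. ]
shares [7.45 4.2  0.37] turn shares [-0.02 -0.06  0.02]
```

```bash
python3 -m creep '[[0,0.4,0.2,0,0,0,0],[0,0.75,0.42,0,0,0,0],[0,0.75,0.42,0,0,0,0],[0,0.75,0.42,0,0,0,0],[0,0.75,0.42,0,0,0,0],[0,0.75,0.42,0,0,0,0],[0,0.75,0.42,0,0,0,0],[0,0.75,0.42,0,0,0,0],[0,0.75,0.42,0,0,0,0],[0,0.75,0.42,0,0,0,0],[0,0.3,0.22,0,0,0,0],[0,0,0,0,0,0,0]]';python3 -m creep '[[0,0,0,0,0,0,0],[0,0,0,0,0,0,0]]'; python3 - <<'E'
from h import *
from station import monitor
go(666.5,-80.5,15.5); s=monitor.observe(); print(list(s["eef_pos"]),list(s["tcp_rot"]))
cv2.imwrite("pics/w2.png",cams.get_image("wrist"));cv2.imwrite("pics/t3.png",cams.get_image("top"))
E
```

```text
time_s: 4.6
eef_pos: [0.6663, -0.0824, 0.1042]
tcp_rot: [3.141, 0.001, -0.297]
ft_force: [0.1, -0.0, -0.7]
width: 0.0245
time_s: 4.8
eef_pos: [0.6652, -0.0797, 0.1053]
tcp_rot: [-3.141, 0.001, -0.294]
ft_force: [0.7, -0.2, -0.2]
width: 0.0244
t 4.8 pos [665.2 -79.7 105.3] w 24.4 F [ 0.7 -0.2 -0.2]
shares [0.04 0.01 1.7 ] turn shares [-0.    0.01  0.03]
[np.float64(0.6651702044931658), np.float64(-0.07968537524735435), np.float64(0.10534331281340893)] [np.float64(-3.141485260822088), np.float64(0.001010143485294046), np.float64(-0.29388756227314095)]
```

View pics/w2.png

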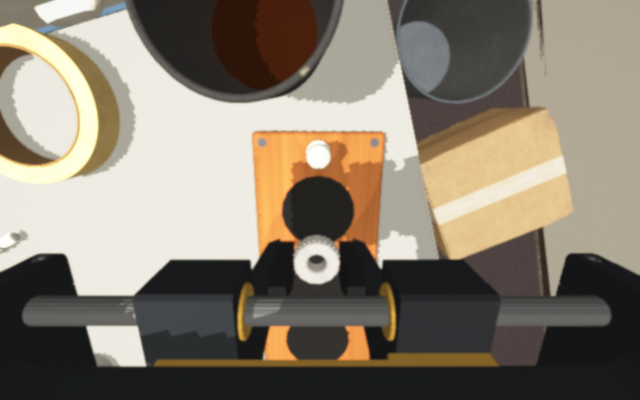

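View pics/t3.png

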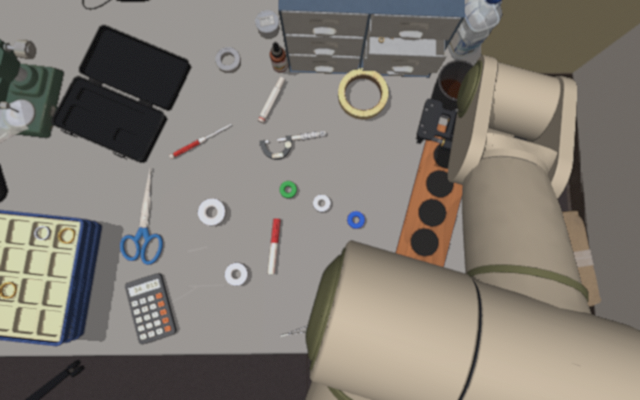

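Ring a is held with its top at (317,260) in the wrist view. Pad 1 is at (318,209), the post at (318,153) and the mug rim's near edge at (240,100). I'll check mug clearance and the pad position.

```bash
python3 - <<'E'
from h import *
pose=([.66517,-.07969,.10534],[-3.14149,.00101,-.29389])
print("pad1",hit("wrist",318,209,.012,pose)*1e3)
print("ring",hit("wrist",317,259,.091,pose)*1e3)
for z in(.08,.09,.10,.11): print("mug near edge",z,hit("wrist",240,100,z,pose)*1e3, "top view centre",hit("top",458,86,z)*1e3,"top near",hit("top",455,110,z)*1e3)
E
```

```text
pad1 [668.77650936 -82.19789754  12.        ]
ring [666.584446   -80.48478059  91.        ]
mug near edge 0.08 [754.26271297 -67.82239854  80.        ] top view centre [787.89663988 -89.59609189  80.        ] top near [739.50103892 -81.20978005  80.        ]
mug near edge 0.09 [753.0226114  -70.04790789  90.        ] top view centre [783.92789195 -86.35161149  90.        ] top near [736.12376924 -78.06779494  90.        ]
mug near edge 0.1 [751.78250984 -72.27341724 100.        ] top view centre [779.95914401 -83.10713109 100.        ] top near [732.74649957 -74.92580984 100.        ]
mug near edge 0.11 [750.54240827 -74.49892658 110.        ] top view centre [775.99039608 -79.86265069 110.        ] top near [729.3692299  -71.78382473 110.        ]
```

```bash
python3 -m creep '[[0,0.05,0.02,0.6,0,0,0],[0,0,0,0.6,0,0,0],[0,0,0,0.3,0,0,0],[0,0,0,0.17,0,0,0],[0,0,0,0,0,0,0],[0,0,0,0,0,0,0]]'; python3 -c "from h import *; go(667.4,-81.3,16)"
```

```text
time_s: 5.5
eef_pos: [0.6679, -0.082, 0.0396]
tcp_rot: [3.142, -0.001, -0.295]
ft_force: [0.1, -0.8, -0.5]
width: 0.0249
t 5.5 pos [667.9 -82.   39.6] w 24.9 F [ 0.1 -0.8 -0.5]
shares [-0.02 -0.01  0.04] turn shares [ 0.   -0.02  0.02]
```

```bash
python3 -m creep '[[0,0,0,0.03,0,0,0],[0,0,0,0,0,0,0],[0.35,0,0,0,0,0,0],[0.4,0,0,0,0,0,0],[0.45,0,0,0,0,0,0],[0.45,0,0,-0.3,0,0,0],[0.45,0,0,-0.6,0,0,0],[0.45,0,0,-0.6,0,0,0],[0.45,0,0,-0.5,0,0,0],[0.6,0,0,0,0,0,0]]'; python3 -c "from h import *; go(570.5,179,65)"
```

```text
time_s: 6.5
eef_pos: [0.6687, -0.0824, 0.1214]
tcp_rot: [3.142, -0.006, -0.295]
ft_force: [-1.1, -0.6, -0.8]
width: 0.0459
t 6.5 pos [668.7 -82.4 121.4] w 45.9 F [-1.1 -0.6 -0.8]
shares [-4.25 -5.54  0.83] turn shares [ 0.   -0.09  0.01]
```

```bash
python3 -m creep '[[0.62,-0.25,-0.3,0,0,0,0],[0.62,-0.5,-0.65,0,0,0,0],[0.62,-0.5,-0.65,0,0,0,0],[0.62,-0.5,-0.65,0,0,0,0],[0.62,-0.5,-0.65,0,0,0,0],[0.62,-0.5,-0.65,0,0,0,0],[0.62,-0.5,-0.65,0,0,0,0],[0.62,-0.5,-0.65,0.4,0,0,0],[0.62,-0.5,-0.65,0.4,0,0,0],[0.62,0,0,0,0,0,0],[0.62,0,0,0,0,0,0],[0.62,0,0,0,0,0,0]]'; python3 - <<'E'
from h import *
from station import monitor
go(570.5,179,2); s=monitor.observe(); print(list(np.round(s["eef_pos"],5)),list(np.round(s["tcp_rot"],5)))
cv2.imwrite("pics/w4.png",cams.get_image("wrist"));cv2.imwrite("pics/t4.png",cams.get_image("top"))
crop("pics/t4.png","pics/t4c.png",390,490,110,290,3)
E
```

```text
time_s: 7.7
eef_pos: [0.5689, 0.1773, 0.0856]
tcp_rot: [3.141, -0.0, -0.295]
ft_force: [-0.9, -0.0, 0.5]
width: 0.0548
t 7.7 pos [568.9 177.3  85.6] w 54.8 F [-0.9 -0.   0.5]
shares [ 0.03 -0.05  1.54] turn shares [ 0. -0.  0.]
[np.float64(0.56892), np.float64(0.1773), np.float64(0.08556)] [np.float64(3.14148), np.float64(-0.0001), np.float64(-0.29536)]
```

View pics/w4.png

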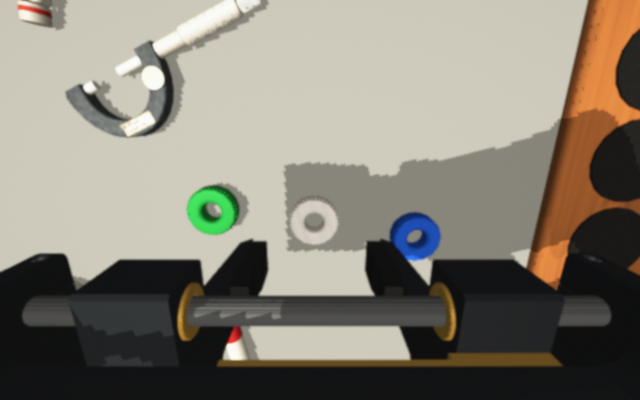

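View pics/t4c.png

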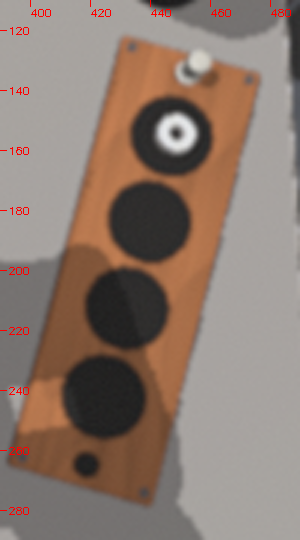

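Ring a lies on pad 1 at about (448,154) in the top view; ring b is between the jaws at (314,220) in the wrist view, with green at (213,210) and blue at (415,236) clear of it.

```bash
cat >> h.py <<'E'
def ringc(src,u,v,z,r=20,thr=185):
    g=cv2.imread(src).min(2); m=np.zeros_like(g); m[v-r:v+r,u-r:u+r]=g[v-r:v+r,u-r:u+r]>thr
    n,l,s,c=cv2.connectedComponentsWithStats(m); k=1+np.argmax(s[1:,4]); cs,_=cv2.findContours((l==k).astype(np.uint8),0,1)
    e=cv2.fitEllipse(cs[0]); return np.round(e[0],1),np.round(hit("top",*e[0],z)*1e3,1)
E
python3 - <<'E'
from h import *
print("a placed",ringc("pics/t4.png",448,154,.024,12))
pose=([.56892,.1773,.08556],[3.14148,-.0001,-.29536])
print("b",hit("wrist",314,221,.013,pose)*1e3)
E
```

```text
a placed (array([448.4, 153.9]), array([665.9, -80.6,  24. ]))
b [571.11164981 178.35611454  13.        ]
```

```bash
python3 -m creep '[[0.62,0.03,-0.04,0.5,0,0,0],[0.62,0,0,0.6,0,0,0],[0.62,0,0,0.3,0,0,0],[0.62,0,0,0.1,0,0,0],[0.62,0,0,0,0,0,0],[0,0,0,0,0,0,0],[0,0,0,0,0,0,0],[0,0,0,0,0,0,0],[0,0,0,0,0,0,0]]'; python3 -c "from h import *; go(570.5,179,2)"; python3 -m creep '[[0,0,0,-0.5,0,0,0],[0,0,0,-0.7,0,0,0],[0,0,0,-0.5,0,0,0],[0,0,0,0,0,0,0]]'; python3 -c "from h import *; go(607.4,-62.7,72)"
```

```text
time_s: 8.7
eef_pos: [0.5707, 0.179, 0.0263]
tcp_rot: [-3.141, -0.001, -0.295]
ft_force: [-1.4, -0.0, 4.2]
width: 0.0351
t 8.7 pos [570.7 179.   26.3] w 35.1 F [-1.4 -0.   4.2]
shares [-0.01  0.    0.06] turn shares [-0.01 -0.02  0.01]
time_s: 9.1
eef_pos: [0.5714, 0.1792, 0.096]
tcp_rot: [-3.14, -0.005, -0.295]
ft_force: [-0.2, 0.6, -0.8]
width: 0.0352
t 9.1 pos [571.4 179.2  96. ] w 35.2 F [-0.2  0.6 -0.8]
shares [2.62 5.53 0.05] turn shares [-0.03 -0.07  0.01]
```

```bash
python3 -m creep '[[0,0.17,0.35,0,0,0,0],[0,0.35,0.74,0,0,0,0],[0,0.35,0.74,0,0,0,0],[0,0.35,0.74,0,0,0,0],[0,0.35,0.74,0,0,0,0],[0,0.35,0.74,0,0,0,0],[0,0.35,0.74,0,0,0,0],[0,0.35,0.74,0,0,0,0],[0,0,0,0,0,0,0],[0,0,0,0,0,0,0],[0,0,0,0,0,0,0]]'; python3 - <<'E'
from h import *
from station import monitor
go(607.4,-62.7,16); s=monitor.observe(); pose=(s["eef_pos"],s["tcp_rot"])
cv2.imwrite("pics/w5.png",cams.get_image("wrist"))
E
```

```text
time_s: 10.2
eef_pos: [0.6058, -0.0626, 0.0926]
tcp_rot: [-3.141, 0.002, -0.294]
ft_force: [0.3, -0.7, -0.8]
width: 0.0349
t 10.2 pos [605.8 -62.6  92.6] w 34.9 F [ 0.3 -0.7 -0.8]
shares [ 0.04 -0.01  1.36] turn shares [-0.    0.03  0.02]
```

View pics/w5.png

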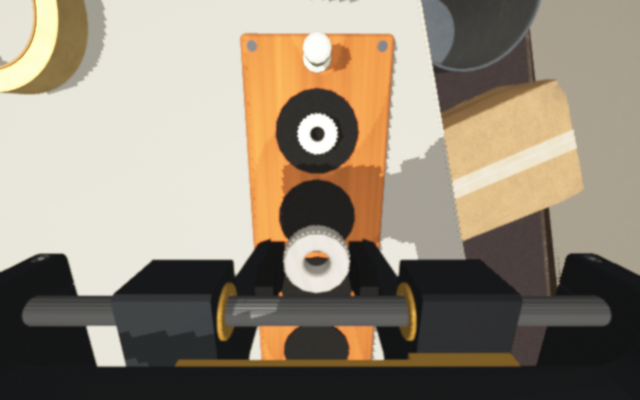

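Ring a is centred on pad 1 at (317,133). Ring b is held at (317,258), above pad 2 at (317,215).

```bash
python3 -m creep '[[0,0.03,0,0.5,0,0,0],[0,0,0,0.5,0,0,0],[0,0,0,0.25,0,0,0],[0,0,0,0.14,0,0,0],[0,0,0,0,0,0,0],[0,0,0,0,0,0,0]]'; python3 -c "from h import *; go(607.4,-62.7,16)";  python3 -m creep '[[0.45,0,0,0,0,0,0],[0.5,0,0,0,0,0,0],[0.55,0,0,0,0,0,0],[0.55,0,0,-0.3,0,0,0],[0.55,0,0,-0.6,0,0,0],[0.6,0,0,-0.6,0,0,0],[0.7,0,0,-0.3,0,0,0],[0.8,0,0,0,0,0,0]]'; python3 -c "from h import *; go(430,350.5,65)"
```

```text
time_s: 10.85
eef_pos: [0.6078, -0.0632, 0.0384]
tcp_rot: [-3.142, -0.001, -0.294]
ft_force: [-0.3, 0.9, -0.0]
width: 0.0351
t 10.85 pos [607.8 -63.2  38.4] w 35.1 F [-0.3  0.9 -0. ]
shares [-0.01 -0.01  0.01] turn shares [-0.   -0.01  0.02]
time_s: 11.65
eef_pos: [0.6082, -0.0636, 0.1119]
tcp_rot: [-3.142, -0.004, -0.295]
ft_force: [0.5, 0.0, 0.3]
width: 0.0667
t 11.65 pos [608.2 -63.6 111.9] w 66.7 F [0.5 0.  0.3]
shares [-7.27 -8.61  0.6 ] turn shares [-0.   -0.05  0.01]
```

```bash
python3 -m creep '[[0.8,-0.3,-0.35,0,0,0,0],[0.8,-0.65,-0.77,0,0,0,0],[0.8,-0.65,-0.77,0,0,0,0],[0.8,-0.65,-0.77,0,0,0,0],[0.8,-0.65,-0.77,0,0,0,0],[0.8,-0.65,-0.77,0,0,0,0],[0.8,-0.65,-0.77,0,0,0,0],[0.8,-0.65,-0.77,0,0,0,0],[0.8,-0.65,-0.77,0,0,0,0],[0.8,-0.65,-0.77,0,0,0,0],[0.8,-0.65,-0.77,0,0,0,0],[0.8,-0.47,-0.56,0.3,0,0,0]]'; python3 -m creep '[[0.8,0,0,0.3,0,0,0],[0.8,0,0,0,0,0,0],[0.8,0,0,0,0,0,0]]'; python3 - <<'E'
from h import *
from station import monitor
go(430,350.5,2); s=monitor.observe(); pose=(s["eef_pos"],s["tcp_rot"]); print(list(np.round(pose[0],4)),list(np.round(pose[1],4)))
cv2.imwrite("pics/w6.png",cams.get_image("wrist"));cv2.imwrite("pics/t6.png",cams.get_image("top"))
crop("pics/t6.png","pics/t6c.png",390,490,110,290,3)
print("a",ringc("pics/t6.png",448,154,.024,12),"b",ringc("pics/t6.png",441,183,.026,14))
E
```

```text
time_s: 12.85
eef_pos: [0.4269, 0.353, 0.0977]
tcp_rot: [-3.141, 0.0, -0.293]
ft_force: [0.5, 0.0, -0.5]
width: 0.0707
time_s: 13.15
eef_pos: [0.4291, 0.3498, 0.0854]
tcp_rot: [3.14, 0.001, -0.296]
ft_force: [0.1, 0.3, 0.1]
width: 0.0702
t 13.15 pos [429.1 349.8  85.4] w 70.2 F [0.1 0.3 0.1]
shares [ 0.02 -0.03  1.53] turn shares [0.02 0.02 0.  ]
[np.float64(0.4291), np.float64(0.3498), np.float64(0.0854)] [np.float64(3.1403), np.float64(0.0012), np.float64(-0.2955)]
a (array([448.5, 153.9]), array([665.9, -80.7,  24. ])) b (array([441. , 182.4]), array([607.1, -62.1,  26. ]))
```

View pics/w6.png

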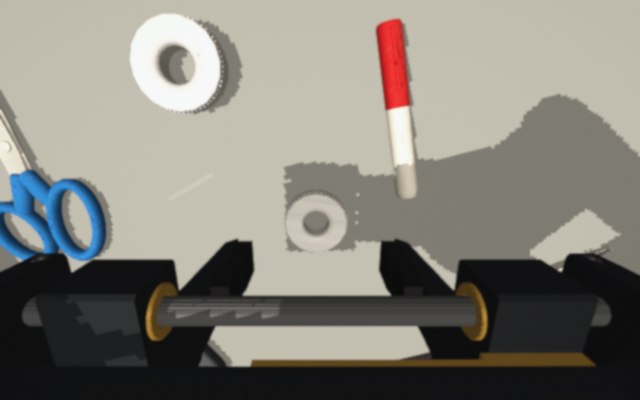

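View pics/t6c.png

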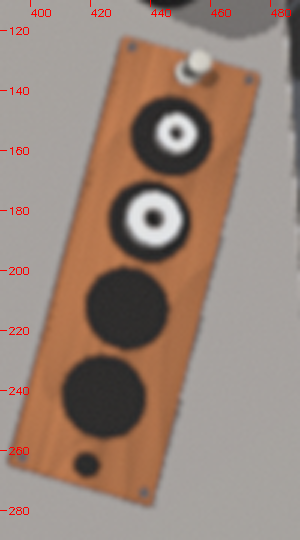

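a and b are within 1 mm of their pad centres. Ring c is centred between the jaws at (316,222), and the marker's end at (405,195) is near. I'll narrow the opening slightly and grasp.

```bash
python3 -m creep '[[0.72,0.02,-0.03,0.3,0,0,0],[0.72,0,0,0.6,0,0,0],[0.72,0,0,0.4,0,0,0],[0.72,0,0,0.18,0,0,0],[0.72,0,0,0,0,0,0],[0,0,0,0,0,0,0],[0,0,0,0,0,0,0],[0,0,0,0,0,0,0],[0,0,0,0,0,0,0]]'; python3 -c "from h import *; go(430,350.6,2)"; python3 -m creep '[[0,0,0,-0.5,0,0,0],[0,0,0,-0.7,0,0,0],[0,0,0,-0.5,0,0,0],[0,0,0,0,0,0,0]]'; python3 -c "from h import *; go(548,-44.7,72)"
```

```text
time_s: 14.15
eef_pos: [0.4308, 0.3516, 0.0275]
tcp_rot: [-3.141, -0.001, -0.295]
ft_force: [0.1, -1.5, 4.0]
width: 0.0451
t 14.15 pos [430.8 351.6  27.5] w 45.1 F [ 0.1 -1.5  4. ]
shares [-0.01  0.03  0.09] turn shares [-0.01 -0.02  0.01]
time_s: 14.55
eef_pos: [0.4314, 0.3521, 0.097]
tcp_rot: [-3.138, -0.004, -0.295]
ft_force: [0.1, -0.3, -1.5]
width: 0.045
t 14.55 pos [431.4 352.1  97. ] w 45.0 F [ 0.1 -0.3 -1.5]
shares [5.67 8.65 0.07] turn shares [-0.05 -0.05  0.01]
```

```bash
python3 -m creep '[[0,0.25,0.4,0,0,0,0],[0,0.5,0.76,0,0,0,0],[0,0.5,0.76,0,0,0,0],[0,0.5,0.76,0,0,0,0],[0,0.5,0.76,0,0,0,0],[0,0.5,0.76,0,0,0,0],[0,0.5,0.76,0,0,0,0],[0,0.5,0.76,0,0,0,0],[0,0.5,0.76,0,0,0,0],[0,0.5,0.76,0,0,0,0],[0,0.5,0.76,0,0,0,0],[0,0.42,0.65,0,0,0,0]]'; python3 -m creep '[[0,0,0,0,0,0,0],[0,0,0,0,0,0,0],[0,0,0,0,0,0,0]]'; python3 - <<'E'
from h import *
go(548,-44.7,16)
cv2.imwrite("pics/w7.png",cams.get_image("wrist"))
E
```

```text
time_s: 15.75
eef_pos: [0.5469, -0.0472, 0.0934]
tcp_rot: [3.142, 0.002, -0.296]
ft_force: [-0.6, 1.0, -1.5]
width: 0.045
time_s: 16.05
eef_pos: [0.5463, -0.0444, 0.0941]
tcp_rot: [-3.141, 0.002, -0.294]
ft_force: [-0.8, 0.8, -2.0]
width: 0.0458
t 16.05 pos [546.3 -44.4  94.1] w 45.8 F [-0.8  0.8 -2. ]
shares [ 0.04 -0.    1.4 ] turn shares [-0.    0.02  0.02]
```

View pics/w7.png

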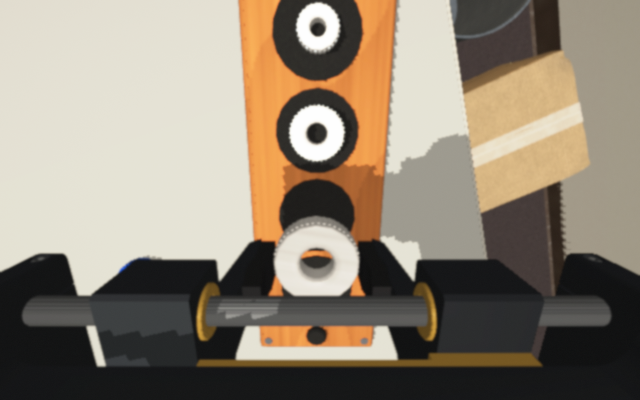

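Ring c is held at (317,258) above pad 3 at (317,212).

```bash
python3 -m creep '[[0,0.03,0,0.5,0,0,0],[0,0,0,0.5,0,0,0],[0,0,0,0.25,0,0,0],[0,0,0,0.13,0,0,0],[0,0,0,0,0,0,0],[0,0,0,0,0,0,0]]'; python3 -c "from h import *; go(548,-44.7,16)";  python3 -m creep '[[0.58,0,0,0,0,0,0],[0.62,0,0,0,0,0,0],[0.65,0,0,0,0,0,0],[0.65,0,0,-0.3,0,0,0],[0.65,0,0,-0.6,0,0,0],[0.7,0,0,-0.6,0,0,0],[0.8,0,0,-0.3,0,0,0],[0.85,0,0,0,0,0,0]]'; python3 -c "from h import *; go(554.2,402,65)"
```

```text
time_s: 16.7
eef_pos: [0.5483, -0.0456, 0.04]
tcp_rot: [-3.142, -0.001, -0.294]
ft_force: [0.2, 0.2, -1.9]
width: 0.0452
t 16.7 pos [548.3 -45.6  40. ] w 45.2 F [ 0.2  0.2 -1.9]
shares [-0.01 -0.02  0.05] turn shares [-0.   -0.01  0.02]
time_s: 17.5
eef_pos: [0.5488, -0.046, 0.1134]
tcp_rot: [-3.142, -0.004, -0.295]
ft_force: [-0.9, 0.0, -0.6]
width: 0.0743
t 17.5 pos [548.8 -46.  113.4] w 74.3 F [-0.9  0.  -0.6]
shares [ -3.13 -10.76   0.65] turn shares [-0.   -0.05  0.01]
```

```bash
python3 -m creep '[[0.85,-0.15,-0.5,0,0,0,0],[0.85,-0.27,-0.93,0,0,0,0],[0.85,-0.27,-0.93,0,0,0,0],[0.85,-0.27,-0.93,0,0,0,0],[0.85,-0.27,-0.93,0,0,0,0],[0.85,-0.27,-0.93,0,0,0,0],[0.85,-0.27,-0.93,0,0,0,0],[0.85,-0.27,-0.93,0,0,0,0],[0.85,-0.27,-0.93,0,0,0,0],[0.85,-0.27,-0.93,0,0,0,0],[0.85,-0.27,-0.93,0,0,0,0],[0.85,-0.27,-0.93,0.3,0,0,0]]'; python3 -m creep '[[0.85,0,0,0.3,0,0,0],[0.85,0,0,0,0,0,0],[0.85,0,0,0,0,0,0]]'; python3 - <<'E'
from h import *
go(554.2,402,2)
cv2.imwrite("pics/w8.png",cams.get_image("wrist"));cv2.imwrite("pics/t8.png",cams.get_image("top"))
print("c",ringc("pics/t8.png",433,211,.028,16))
E
```

```text
time_s: 18.7
eef_pos: [0.5534, 0.4029, 0.0996]
tcp_rot: [-3.141, -0.001, -0.295]
ft_force: [0.8, -0.5, 0.2]
width: 0.0746
time_s: 19.0
eef_pos: [0.5534, 0.4, 0.0868]
tcp_rot: [3.14, 0.001, -0.296]
ft_force: [-0.8, -0.5, -0.6]
width: 0.0748
t 19.0 pos [553.4 400.   86.8] w 74.8 F [-0.8 -0.5 -0.6]
shares [ 0.01 -0.05  1.57] turn shares [ 0.02  0.02 -0.  ]
c (array([433.7, 211.6]), array([548.1, -44.3,  28. ]))
```

View pics/w8.png

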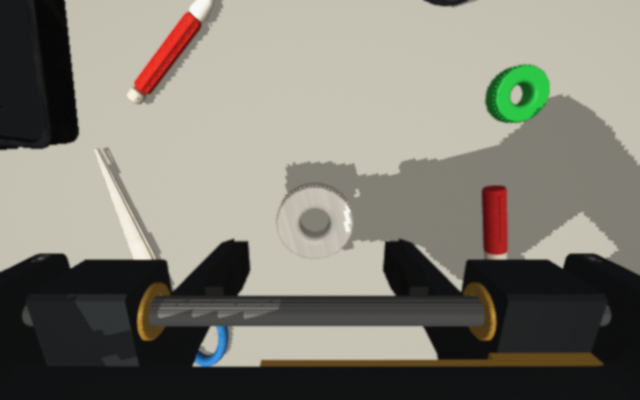

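Ring c is on pad 3, within 0.5 mm. Ring d is at (315,222) in the wrist view, centred; the scissors are well left of the finger.

```bash
python3 -m creep '[[0.85,0.02,-0.04,0.3,0,0,0],[0.85,0,0,0.6,0,0,0],[0.85,0,0,0.4,0,0,0],[0.85,0,0,0.2,0,0,0],[0.85,0,0,0,0,0,0],[0,0,0,0,0,0,0],[0,0,0,0,0,0,0],[0,0,0,0,0,0,0],[0,0,0,0,0,0,0]]'; python3 -c "from h import *; go(554.2,402,2)"; python3 -m creep '[[0,0,0,-0.5,0,0,0],[0,0,0,-0.7,0,0,0],[0,0,0,-0.5,0,0,0],[0,0,0,0,0,0,0]]'; python3 -c "from h import *; go(488.9,-26.3,72)"
```

```text
time_s: 20.0
eef_pos: [0.555, 0.4025, 0.0285]
tcp_rot: [-3.141, -0.001, -0.295]
ft_force: [-0.6, -1.4, 4.1]
width: 0.0553
t 20.0 pos [555.  402.5  28.5] w 55.3 F [-0.6 -1.4  4.1]
shares [-0.02  0.02  0.11] turn shares [-0.01 -0.02  0.01]
time_s: 20.4
eef_pos: [0.5556, 0.403, 0.0984]
tcp_rot: [-3.138, -0.004, -0.295]
ft_force: [0.1, 0.1, -2.7]
width: 0.0547
t 20.4 pos [555.6 403.   98.4] w 54.7 F [ 0.1  0.1 -2.7]
shares [ 1.52 10.75  0.08] turn shares [-0.05 -0.05  0.01]
```

```bash
python3 -m creep '[[0,0.07,0.5,0,0,0,0],[0,0.13,0.93,0,0,0,0],[0,0.13,0.93,0,0,0,0],[0,0.13,0.93,0,0,0,0],[0,0.13,0.93,0,0,0,0],[0,0.13,0.93,0,0,0,0],[0,0.13,0.93,0,0,0,0],[0,0.13,0.93,0,0,0,0],[0,0.13,0.93,0,0,0,0],[0,0.13,0.93,0,0,0,0],[0,0.13,0.93,0,0,0,0],[0,0.13,0.93,0,0,0,0]]'; python3 -m creep '[[0,0,0,0,0,0,0],[0,0,0,0,0,0,0],[0,0,0,0,0,0,0]]'; python3 - <<'E'
from h import *
go(489.2,-26.5,16)
cv2.imwrite("pics/w9.png",cams.get_image("wrist"))
E
```

```text
time_s: 21.6
eef_pos: [0.4864, -0.0269, 0.0945]
tcp_rot: [-3.142, 0.002, -0.295]
ft_force: [-0.7, 0.3, -1.8]
width: 0.055
time_s: 21.9
eef_pos: [0.4871, -0.0249, 0.095]
tcp_rot: [-3.141, 0.001, -0.294]
ft_force: [-0.7, 0.6, -2.2]
width: 0.0554
t 21.9 pos [487.1 -24.9  95. ] w 55.4 F [-0.7  0.6 -2.2]
shares [0.06 0.02 1.43] turn shares [-0.    0.02  0.02]
```

View pics/w9.png

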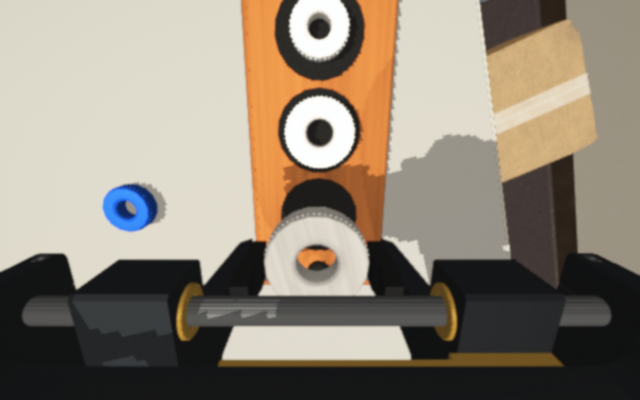

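Rings b and c sit centred on their pads. Ring d is held at (317,258) above pad 4 at (319,205).

```bash
python3 -m creep '[[0,0.05,0.02,0.5,0,0,0],[0,0,0,0.5,0,0,0],[0,0,0,0.25,0,0,0],[0,0,0,0.13,0,0,0],[0,0,0,0,0,0,0],[0,0,0,0,0,0,0]]'; python3 -c "from h import *; go(489,-26.4,16)";  python3 -m creep '[[0.7,0,0,0,0,0,0],[0.74,0,0,0,0,0,0],[0.77,0,0,0,0,0,0],[0.77,0,0,-0.3,0,0,0],[0.77,0,0,-0.6,0,0,0],[0.8,0,0,-0.6,0,0,0],[0.8,0,0,-0.3,0,0,0],[0.8,0,0,0,0,0,0]]'; python3 -m creep '[[0.8,0,-0.5,-0.3,0,0,0],[0.8,0,-0.9,-0.3,0,0,0],[0.8,0,-0.9,0,0,0,0],[0.8,0,-0.9,0,0,0,0],[0.8,0,-0.9,0,0,0,0],[0.8,0,-0.9,0,0,0,0],[0.8,0,-0.5,0,0,0,0],[0.8,0,0,0,0,0,0]]'; python3 - <<'E'
from h import *
cv2.imwrite("pics/t9.png",cams.get_image("top"));cv2.imwrite("pics/s9.png",cams.get_image("scene"))
for n,u,v,z,r in(("a",448,154,.024,12),("b",441,183,.026,14),("c",433,211,.028,16),("d",426,241,.030,19)): print(n,*ringc("pics/t9.png",u,v,z,r))
crop("pics/t9.png","pics/t9c.png",390,490,110,290,3)
crop("pics/s9.png","pics/s9c.png",280,420,130,220,5)
E
```

```text
time_s: 22.55
eef_pos: [0.4893, -0.0268, 0.0407]
tcp_rot: [3.142, -0.001, -0.294]
ft_force: [-0.0, 0.1, -2.9]
width: 0.0549
t 22.55 pos [489.3 -26.8  40.7] w 54.9 F [-0.   0.1 -2.9]
shares [-0.01 -0.01  0.07] turn shares [ 0.   -0.01  0.02]
time_s: 23.35
eef_pos: [0.4897, -0.0272, 0.1139]
tcp_rot: [-3.142, -0.004, -0.295]
ft_force: [0.4, 1.1, -0.2]
width: 0.0706
time_s: 24.15
eef_pos: [0.5528, 0.1855, 0.1351]
tcp_rot: [3.141, 0.001, -0.292]
ft_force: [-0.5, 0.7, -0.6]
width: 0.0707
a [448.4 153.9] [666.  -80.6  24. ]
b [441.  182.4] [607.1 -62.1  26. ]
c [438.1 209.8] [551.6 -53.1  28. ]
d [416.  247.7] [477.1  -5.8  30. ]
```

View pics/t9.png

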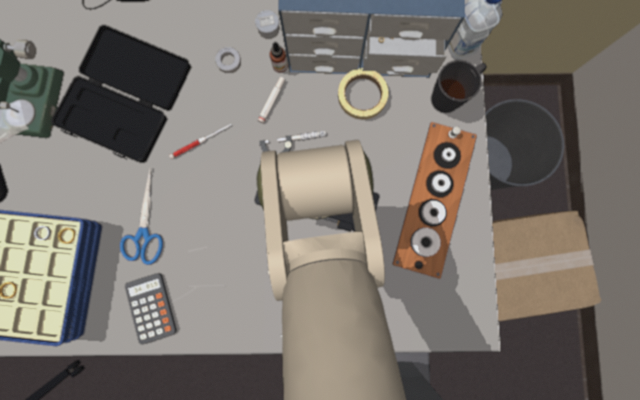

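View pics/s9c.png

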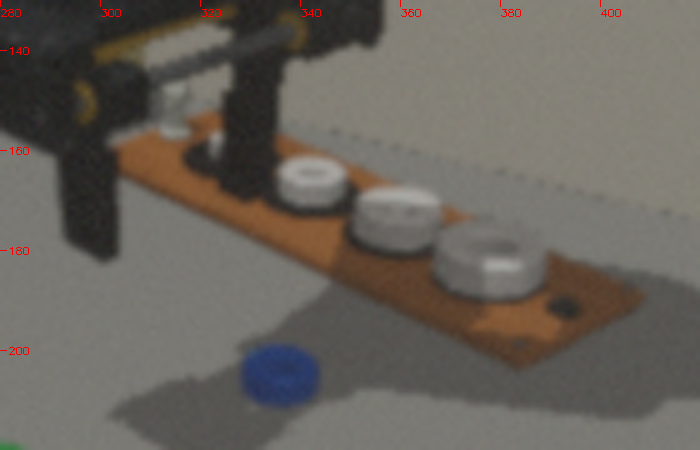

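View pics/t9c.png

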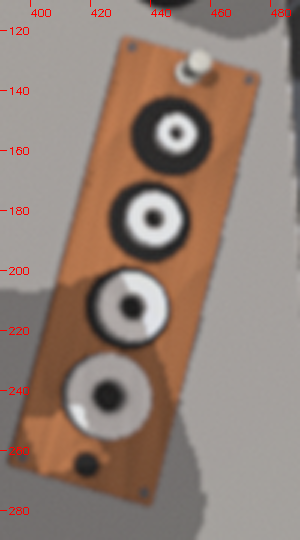

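c and d lie partly in the arm's shadow, so the threshold fit failed on them. I'll move the arm back towards the base, out of the light, and recheck everything.

```bash
python3 -m creep '[[0.8,-0.3,-0.3,-0.5,0,0,0],[0.8,-0.6,-0.5,-0.8,0,0,0],[0.8,-0.6,-0.6,-0.8,0,0,0],[0.8,-0.6,-0.6,-0.5,0,0,0],[0.8,-0.6,-0.6,0,0,0,0],[0.8,-0.6,-0.6,0,0,0,0],[0.8,-0.6,-0.6,0,0,0,0],[0.8,-0.4,-0.5,0,0,0,0],[0.8,-0.2,-0.5,0,0,0,0],[0.8,0,-0.5,0,0,0,0],[0.8,0,0,0,0,0,0],[0.8,0,0,0,0,0,0]]';python3 - <<'E'
from h import *
cv2.imwrite("pics/t10.png",cams.get_image("top"))
for n,u,v,z,r in(("a",448,154,.024,12),("b",441,183,.026,14),("c",433,211,.028,16),("d",426,241,.030,17)): print(n,*ringc("pics/t10.png",u,v,z,r,150))
E
```

```text
time_s: 25.45
eef_pos: [0.4426, 0.4374, 0.2398]
tcp_rot: [3.14, 0.001, -0.296]
ft_force: [-0.3, -0.3, -0.5]
width: 0.0706
a [448.4 153.8] [666.1 -80.6  24. ]
b [440.9 182.4] [607.1 -61.8  26. ]
c [433.8 211.8] [547.6 -44.5  28. ]
d [425.9 241.6] [488.9 -25.8  30. ]
```

View pics/t10.png

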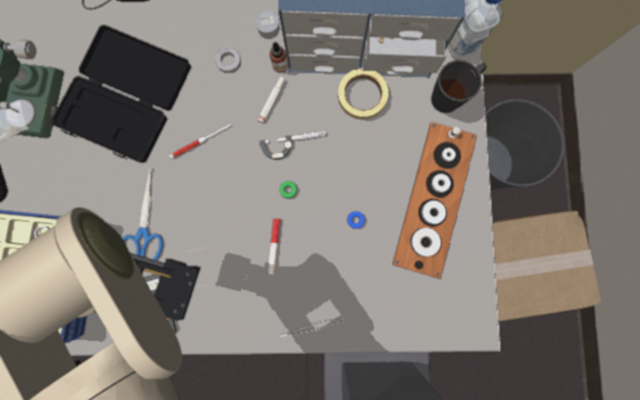

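All four rings are within 1 mm of their pad centres. The marker (274,246), micrometer (290,144) and the blue and green look-alikes are where they started. Handing in.

```bash
python3 -c "
from station import workorder
print(workorder.job_done())"
```

```text
the job is handed in; nothing more can be done
None
```

The four grey rings are on the board in order of size, with the smallest (ring_a) on the pad next to the post and the largest (ring_d) on the pad at the far end. I handed the job in at about 25.5 s of the 88 s allowed.

- **Placement:** in the last top view, with the arm clear, each ring's centre is within about 1 mm of its pad's centre. The scene and top pictures show the rings lying flat.
- **Forces:** the highest force in the readings after each move was about 4 N, with a fingertip near the desk at each grasp.
- **Left alone:** the marker, the micrometer and the blue and green rings look unmoved in the last picture.
- **Checks that disagreed:** my first position fit for rings c and d gave wrong centres because the arm's shadow fell on them. With the arm moved away and a lower brightness threshold, the fit agreed with the pads. The wrist and top cameras differed by up to about 2.8 mm on the same point, which is near the stated calibration accuracy.

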